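Unlatch the test chamber and load a lens stack

ROBOT

A 6-joint arm with a two-finger parallel gripper is mounted at the origin on the work surface. World frame = base frame: x ahead of the robot, y to its left, z up, the work surface at z = 0. Lengths are in mm, angles in rad, forces in N, time in s.
With the tool pointing down it reaches from about 300 to 775 mm from the base axis. Payload 14.6 kg.
Tool frame: the origin (TCP) lies on the centre line of the jaws, within the pads' length; the fingertips stand 19 mm ahead of it and the grasp point (between the pads) is the TCP (bot.tip_reach is the distance from the TCP to the fingertips, in mm); y points along the fingers, x is the direction in which the jaws open and shut, and the axes are right-handed (so a half turn about y gives the same grasp; the last joint's range is limited). The gripper opens to 85 mm and grips with 20 to 120 N. Pads are 22 mm wide; open, the fingers measure 114 mm over their backs; the gripper's body (76 mm by 85 mm) begins 54 mm behind the grasp point. The pads swing forward as they close: fully open they stand 13 mm farther back than shut.
Start: joints at [1.177, 0.3, 1.521, -0, 1.321, -0.067], TCP at [176.555, 520.882, 250.281] pointing down, gripper open.
Joint ranges: [-3.03, 3.03], [-0.79, 2.21], [0.23, 2.52], [-1.04, 4.18], [0, 3.07], [-2.55, 2.55]. Speed limits (rad/s): [2.22, 2.22, 2.57, 3.14, 3.14, 3.14].

INTERFACE

Orientations are given as a unit quaternion [w, x, y, z].
In Python, from rig import bot gives the robot as it stands. Calls block until the motion is done:
- bot.move_to(position, orientation): joint-space move of the TCP to a pose.
- bot.servo_line(position, attitude=None, speed=150, until_force=None): straight line of the TCP; attitude=None keeps the orientation; speed is the mean speed in mm/s. With until_force (N) it stops when the force on the tool has changed by that much, and returns True; else False.
- bot.move_joints(angles): joint-space move.
- bot.move_gripper(opening, grip_force=None): finger opening in mm; grip_force is the grip in N (None keeps the last); returns when the fingers have stopped.
- bot.dwell(seconds).
- bot.ik(position, orientation): joint angles nearest the present ones, or None.
- bot.read_state(): the state.
- bot.read_camera(name): name is "scene" or "side" or "wrist"; returns a dict with "image" (420x560x3 uint8, blue, green, red), "depth" (420x560 float32, mm along the optical axis (not along the pixel's ray), 0 where there is no reading), "fovy" (degrees; the focal length in pixels is half the picture's height over the tangent of half this angle, whatever the lens; pixels are square), "cx", "cy" (the principal point, pixels), "eye" and "attitude" of the camera in the world; the wrist camera has in their place "mount" (4x4, takes a point from camera to tool coordinates, whose origin is the TCP and whose axes are the tool frame's). Camera axes: x right, y down, z forward; pixel columns grow to the right and rows downward; lengths in mm; the calibration is good to about 2 mm. A picture is of the moment at which its call begins: read the wrist's pose just before it.
A pose or a line that the arm cannot do raises bot.MotionError and nothing moves.
- bot.finish_job(): hands the job in, once; it reports no verdict.
The state is a dict: "clock": time; "joint_positions": joint angles; "qvel": joint speeds; "effort": joint torques, N m; "ee_pos": TCP position; "tool_rot": TCP orientation; "ft_force": force on the tool from outside, world axes, zero at the start; "moment": the same for the moment, N m; "grip_width": finger opening in mm.
Only numpy, scipy, OpenCV 4.12 (cv2) and the standard library are available. Lean on these libraries where they do the work, as an engineer would, in place of code of your own. Each camera call takes 0.05 s, during which the arm holds its last target. There are 200 camera calls.

TASK

Slide the thumb latch of the assembly fixture sideways so that its spring-loaded cover flies up by itself; the latch gives way to one side only and nothing shows which, so feel for it and never force it against its stop. Then build the lens stack in the nest between the four posts, one part at a time in this order: spacer (tall thin-walled ring), lens blank (glass disc) and retaining ring (low ring with the small hole), each lying flat on the one below and set down, the lens not dropped. Leave the cover fully open, and the other things on the table where they are.

Things in the scene. Friction and masses are not known exactly. Their poses are not given: they have to be found in the camera images.
- latch_fin (a point): Centre of the TOP of the thumb fin: steel with dark ribs, 20 mm along x, 12 mm along y, 31 mm high, 0.089 m above the table, on a 30 mm square carriage on the dark pedestal at the fixture's robot-side end. Axes are the fixture's: it slides along +y or -y, +x points to the chamber. A thin tongue runs from it to +x over the cover's tooth, 16 to 20 mm below the fin's top.
- latch (a joint): Latch slide along the fixture's y (m), 0 = middle; 1 to 5 N moves it, a weak spring draws it back. On the free side it goes 20 mm and frees the cover at about 16 mm. On the other side (unmarked, differs from start to start) it meets a firm stop at about 3 mm: go back and try the other side. More than 15 N on the stop is forcing it.
- cover (a joint): Angle of the cover (rad): 0 shut, 2.0 fully open, where its spring keeps it; it opens within about 2 s once the latch frees it. The cover is an aluminium frame with a clear window, 122 x 142 x 6 mm, hinged on the chamber's far (+x) side; shut, its top is 70 mm above the table; open, it stands up and leans 25 degrees away to +x.
- nest (a point): Centre of the nest's floor inside the chamber, 20 mm above the table; axes are the fixture's. Four 6 mm posts, 42 mm high with tapered tops, at x +-19.2, y +-16.1 mm give a 40 mm part some 3 mm of play; finger gaps on the +y and -y sides. The chamber's inside spans x -50 to +60, y +-64 mm from here, walls 42 mm high at the +x and -x ends, 12 mm at the sides; the cover's hinge is 66 mm to +x, the latch fin 107.5 mm to -x.
- spacer_mid (a point): Centre (half-way up) of the spacer: plain aluminium ring with a thin wall, outside 40 mm, inside 32 mm, 14 mm high, lying flat. The tallest of the three. Goes into the nest first.
- lens_mid (a point): Centre (half-way up) of the lens blank: clear glass disc, 40 mm across, 12 mm thick, lying flat. Goes on the spacer.
- retainer_mid (a point): Centre (half-way up) of the retaining ring: aluminium ring with a wide face, outside 40 mm, inside 22 mm, 10 mm high, lying flat. Goes on the lens blank.
- plate: Black rubber-faced plate, 230 mm along x, 110 mm along y, 5 mm thick, fixed. Origin under its centre. The three parts lie on it in a row along its x, about 75 mm apart, in any order, so the fingers have most room when they close along its y.
- driver: Screwdriver lying on the far side of the table, 200 mm long, 26 mm thick; a bystander. Origin under its middle.
- jar: Amber glass jar with black cap, 48 mm across, 60 mm high; a bystander. Origin under its centre.
- gauge: Steel gauge block, 35 x 22 mm, 30 mm high, near the robot; a bystander. Origin under its centre.

How it is judged:
By the outcome, as a careful person would: the job done as asked, in the order asked, and still so for the second after the job is handed in, with the robot touching nothing.
It also fails if it takes over 66 s, if anything falls off the work surface, if the arm or the gripper's body presses on something with over 40 N, if the wrist force passes 120 N, or if a joint passes its speed limit or range.

## Working session

There is one attempt and no reset: what is moved stays moved. The work goes in short steps, each a Python script; the robot and the scene stay as the last script left them, time stands still between calls to the robot, and variables do not carry over. Pictures are saved under pics/ and viewed, about 8 in all and at most 12, crops included, and the job is handed in when it is done.

```bash
ls; mkdir -p pics; python3 - <<'E'
from rig import bot
import cv2,numpy as np,pickle
for n in("scene","side"):
    c=bot.read_camera(n);cv2.imwrite(f"pics/{n}0.png",c["image"]);pickle.dump(c,open(f"{n}0.pkl","wb"))
    print(n,c["fovy"],c["cx"],c["cy"],c["eye"],c["attitude"])
s=bot.read_state();print(s["clock"],s["tool_rot"],s["ft_force"],s["grip_width"])
w=bot.read_camera("wrist");print(w["mount"],w["fovy"])
E
```

```text
pics
scene 46.49139846927973 281.10470957234065 208.46477698137147 [1054.79341195   64.10439707  769.02367978] [-0.18938932  0.62631987  0.72277852 -0.22236527]
side 54.43865287673619 273.17080533723845 202.62988847884228 [408.45027521 529.00395644 519.91267148] [ 0.0640938  -0.14867709  0.88706257 -0.43232755]
0.1 [-0.57448562  0.57487358  0.41168619 -0.41231191] [-0.48962022 -0.16984145 -0.14749612] 85.3818512128073
[[ 9.99999974e-01 -2.18302416e-04  6.54446846e-05  3.45947058e-01]
 [-1.21326408e-04 -2.66854354e-01  9.63736862e-01 -1.23329363e+02]
 [-1.92921886e-04 -9.63736845e-01 -2.66854374e-01  6.69145593e+01]
 [ 0.00000000e+00  0.00000000e+00  0.00000000e+00  1.00000000e+00]] 59.17833418949832
```

View pics/scene0.png

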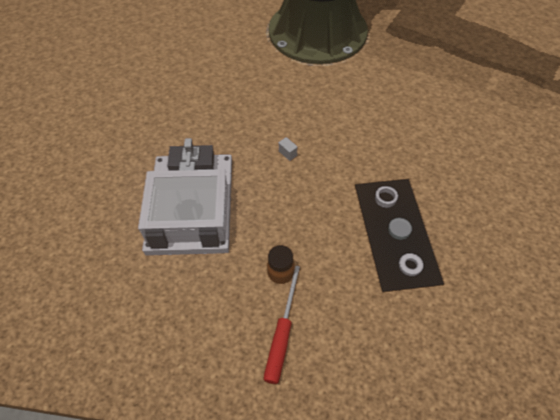

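View pics/side0.png

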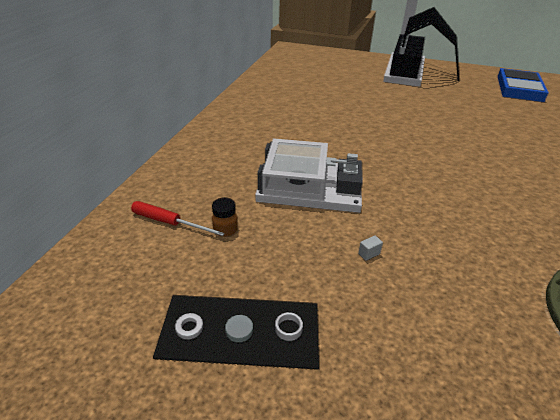

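Scene view: fin at about (188,146), the shut cover around (188,200). On the plate: spacer (387,197), lens (400,229) and retainer (411,265). The side view agrees: retainer (189,326), lens (239,328), spacer (289,326).

```bash
cat > h.py <<'E'
from rig import bot
import cv2,numpy as np
from scipy.spatial.transform import Rotation as R
def rot(q): return R.from_quat(q,scalar_first=True).as_matrix()
def down(a):  # jaws open along (cos a, sin a), fingers down
    x=np.array([np.cos(a),np.sin(a),0]);y=np.array([0,0,-1.]);
    return R.from_matrix(np.c_[x,y,np.cross(x,y)]).as_quat(scalar_first=True)
def pose(c,s=None):
    if "mount" in c:
        T=rot(s["tool_rot"]);M=np.array(c["mount"])
        return T@M[:3,:3],np.array(s["ee_pos"])+T@M[:3,3]
    return rot(c["attitude"]),np.array(c["eye"])
def cast(c,uv,z,s=None):
    A,e=pose(c,s);f=c["image"].shape[0]/2/np.tan(np.radians(c["fovy"])/2)
    uv=np.atleast_2d(np.asarray(uv,float))
    d=np.c_[(uv[:,0]-c["cx"])/f,(uv[:,1]-c["cy"])/f,np.ones(len(uv))]@A.T
    return e+d*((z-e[2])/d[:,2])[:,None]
def project(c,P,s=None):
    A,e=pose(c,s);f=c["image"].shape[0]/2/np.tan(np.radians(c["fovy"])/2)
    p=(np.atleast_2d(P)-e)@A; return np.c_[p[:,0]/p[:,2]*f+c["cx"],p[:,1]/p[:,2]*f+c["cy"]]
def shot(n,name):
    s=bot.read_state();c=bot.read_camera(n);cv2.imwrite(f"pics/{name}.png",c["image"]);return c,s
E
python3 - <<'E'
from h import *
import pickle
np.set_printoptions(precision=1,suppress=True)
c=pickle.load(open("scene0.pkl","rb"));d=pickle.load(open("side0.pkl","rb"))
s=bot.read_state();print(rot(s["tool_rot"]))
print("parts",cast(c,[387,196],19),cast(c,[400,228],17),cast(c,[411,264],15))
print("side",cast(d,[289,324],19),cast(d,[239,325],17),cast(d,[189,325],15))
print("fin",cast(c,[188,142],89),cast(d,[352,155],89))
print("cover corners",cast(c,[[152,172],[227,172],[225,226],[141,226]],70))
for k,(im,zz) in {"sc":(c,5),"sd":(d,5)}.items():
    m=(im["image"].max(2)<40).astype(np.uint8)
    if k=="sc": m[:170]=0; m[:,:340]=0
    else: m[:290]=0
    cs,_=cv2.findContours(m,0,2);b=max(cs,key=cv2.contourArea);b=cv2.approxPolyDP(cv2.convexHull(b),6,True)[:,0]
    print(k,b.tolist(),cast(im,b,zz))
    P=cast(im,b,zz)[:,:2].astype(np.float32);print(cv2.minAreaRect(P))
E
```

```text
[[ 0.3 -0.  -0.9]
 [ 0.9 -0.   0.3]
 [-0.  -1.   0. ]]
parts [[499.4 181.   19. ]] [[565.9 206.2  17. ]] [[635.5 226.   15. ]]
side [[493.  183.3  19. ]] [[560.9 207.3  17. ]] [[629.6 229.8  15. ]]
fin [[ 479.5 -196.6   89. ]] [[ 477.3 -193.4   89. ]]
cover corners [[ 543.2 -250.8   70. ]
 [ 524.1 -115.6   70. ]
 [ 637.8  -95.3   70. ]
 [ 657.8 -235.6   70. ]]
sc [[409, 266]] [[634.3 224.7   5. ]]
((634.3486328125, 224.68556213378906), (0.0, 0.0), 0.0)
sd [[153, 356], [173, 295], [316, 304], [318, 368]] [[657.  284.7   5. ]
 [683.9 182.5   5. ]
 [466.3 124.9   5. ]
 [438.1 227.5   5. ]]
((561.0289306640625, 204.85671997070312), (226.21839904785156, 106.42172241210938), 14.74246883392334)
```

```bash
python3 - <<'E'
from h import *
import pickle
np.set_printoptions(precision=1,suppress=True)
print(bot.tip_reach)
a=np.radians(105.5)
bot.move_to([545,200,230],down(a)); c,s=shot("wrist","plate");pickle.dump((c,s),open("plate.pkl","wb"))
print(s["clock"],s["joint_positions"],s["ee_pos"])
print(project(c,[[496,182,12],[563,207,11],[632,228,10]],s))
bot.move_to([510,-190,260],down(np.radians(98.5))); c,s=shot("wrist","fix");pickle.dump((c,s),open("fix.pkl","wb"))
print(s["clock"],s["joint_positions"],s["ee_pos"])
print(project(c,[[478,-195,89],[584,-179,20]],s))
cv2.imwrite("pics/both.png",np.hstack([cv2.resize(cv2.imread(f"pics/{n}.png"),None,fx=.7,fy=.7) for n in("plate","fix")]))
E
```

```text
19.0
1.9333 [ 0.3  0.4  1.5  0.   1.3 -1.6] [544.7 200.7 230.1]
[[280.5 123.1]
 [287.3 199.6]
 [289.  268.7]]
3.4417 [-0.4  0.3  1.5  0.   1.3 -2.1] [ 510.3 -189.1  259.9]
[[284.6 150.5]
 [285.  245.6]]
```

View pics/fix.png

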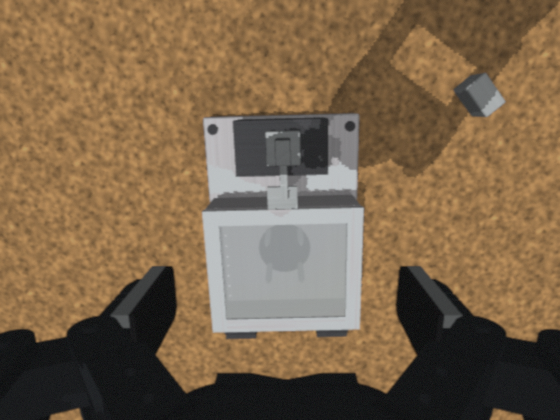

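View pics/plate.png

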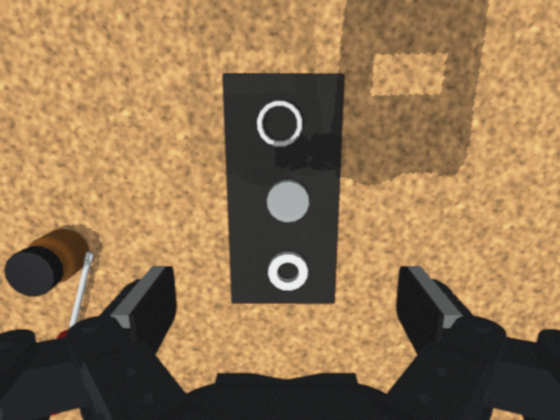

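Wrist views. Fixture: fin top at about (282,150), base edge (205,117)–(357,114), cover corners (205,210), (362,206), (360,329) and (213,332). Plate: spacer (279,123), lens (288,201), retainer (288,271).

```bash
python3 - <<'E'
from h import *
import pickle
np.set_printoptions(precision=1,suppress=True)
c,s=pickle.load(open("plate.pkl","rb"));im=c["image"]
m=(im.min(2)>90).astype(np.uint8);box=np.zeros_like(m);box[80:298,232:334]=1;m*=box
cs,_=cv2.findContours(m,0,2);cs=sorted([x for x in cs if cv2.contourArea(x)>400],key=lambda x:cv2.boundingRect(x)[1])
for x,z,n in zip(cs,(12,11,10),("spacer","lens","ret")):
    e=cv2.fitEllipse(cv2.convexHull(x));print(n,e,cast(c,e[0],z,s))
c,s=pickle.load(open("fix.pkl","rb"))
b=cast(c,[[205,117],[357,114]],10,s);print("base",b)
C=cast(c,[[205,210],[362,206],[360,329],[213,332]],70,s);print("cover",C,C.mean(0))
for p,q in((b[0],b[1]),(C[0],C[1]),(C[3],C[2])):
    v=q-p;print(np.degrees(np.arctan2(-v[0],v[1])),np.linalg.norm(v))
print("fin",cast(c,[282,150],89,s),cast(c,[282,150],58,s))
cv2.imwrite("pics/fincrop.png",cv2.resize(c["image"][105:225,195:370],None,fx=4,fy=4,interpolation=cv2.INTER_CUBIC))
E
```

```text
spacer ((279.0044250488281, 122.99598693847656), (46.210174560546875, 46.35901641845703), 17.214038848876953) [[496.3 180.7  12. ]]
lens ((287.4875183105469, 201.18360900878906), (41.59909439086914, 42.5772705078125), 92.12020874023438) [[564.5 207.6  11. ]]
ret ((287.46905517578125, 271.19915771484375), (39.09730911254883, 41.011314392089844), 93.28302764892578) [[635.1 227.3  10. ]]
base [[ 466.4 -275.9   10. ]
 [ 441.4 -129.2   10. ]]
cover [[ 542.1 -256.3   70. ]
 [ 518.  -120.4   70. ]
 [ 639.   -97.4   70. ]
 [ 663.4 -237.5   70. ]] [ 590.6 -177.9   70. ]
9.648255965141391 148.877811693912
10.06634098320015 138.011863552737
9.889426212336314 142.245474054141
fin [[ 477.9 -197.1   89. ]] [[ 481.5 -196.9   58. ]]
```

View pics/fincrop.png

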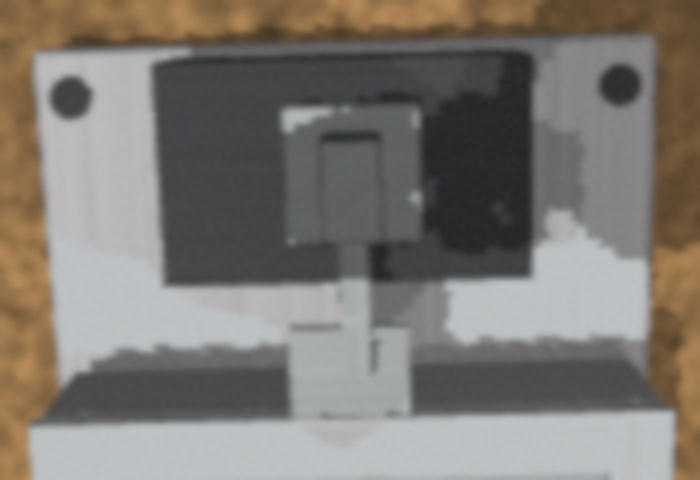

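The crop puts the fin top at pixel (282.5,152.5). Fin and cover agree on yaw 9.85° and nest (585.8,-178.6). Next I feel for the latch.

```bash
cat >> h.py <<'E'
YAW=np.radians(9.85);FX=np.array([np.cos(YAW),np.sin(YAW),0]);FY=np.array([-np.sin(YAW),np.cos(YAW),0])
QF=down(YAW+np.pi/2);NEST=np.array([585.8,-178.6,20])
E
python3 - <<'E'
from h import *
np.set_printoptions(precision=1,suppress=True)
F=np.array([479.9,-197,93.])-4*FX
bot.move_gripper(26)
bot.move_to(F+[0,0,35],QF);bot.servo_line(F,speed=80)
s=bot.read_state();print(s["clock"],s["ee_pos"]-F,s["ft_force"],s["grip_width"])
def push(sg):
    hit=bot.servo_line(F+sg*29*FY,speed=14,until_force=7)
    s=bot.read_state();print(sg,hit,s["clock"],(s["ee_pos"]-F)@FY,s["ft_force"]@FY)
    return hit
if push(1):
    bot.servo_line(F,speed=60); push(-1)
c,s=shot("scene","lat")
E
```

```text
5.2917 [ 0.2 -0.1  0.3] [-0.2 -0.4  0.1] 25.980771860659935
1 True 6.9583 25.85455201206814 -4.4849174572919175
-1 True 8.5833 -11.446275996886307 2.9731020203214515
```

View pics/lat.png

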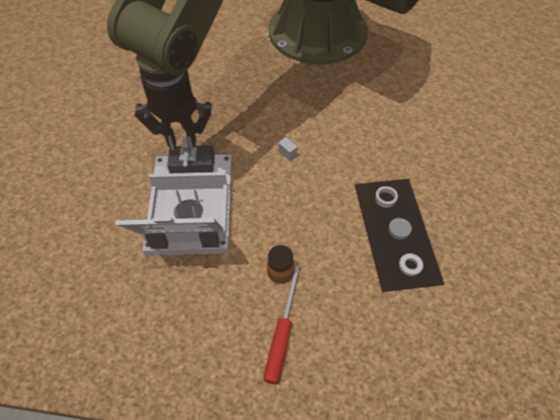

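The latch's free side is +y (full travel reached, then a light touch on the -y stop) and the cover stands open: in the scene view the frame is upright at (170,228) and the posts are visible at (188,205). Now I look into the nest and pick the spacer.

```bash
cat >> h.py <<'E'
QP=down(np.radians(105))
def pick(x,y,z,force):
    bot.move_gripper(58)
    bot.move_to([x,y,75],QP);bot.servo_line([x,y,z],speed=120,until_force=12)
    bot.move_gripper(30,force)
    s=bot.read_state();print("grip",s["grip_width"],s["clock"],s["ft_force"])
    bot.servo_line([x,y,110],speed=200)
    print("lifted",bot.read_state()["grip_width"])
E
python3 - <<'E'
from h import *
import pickle
np.set_printoptions(precision=1,suppress=True)
p=bot.read_state()["ee_pos"];bot.servo_line([p[0],p[1],140],speed=200)
bot.move_to([540,-186,250],QF); c,s=shot("wrist","nest");pickle.dump((c,s),open("nest.pkl","wb"))
u=project(c,NEST,s)[0];print(s["clock"],u);print(project(c,[NEST+[0,0,42]+sx*19.2*FX+sy*16.1*FY for sx in(-1,1) for sy in(-1,1)],s))
x,y=u.astype(int);cv2.imwrite("pics/nestc.png",cv2.resize(c["image"][max(0,y-70):y+70,x-90:x+90],None,fx=4,fy=4,interpolation=cv2.INTER_CUBIC));print(x-90,max(0,y-70))
pick(496.3,180.7,26,35)
c,s=shot("wrist","g1")
E
```

```text
9.5917 [285.  223.9]
[[266.5 217.7]
 [303.3 217.7]
 [267.1 258.4]
 [302.7 258.4]]
194 153
grip 38.21335542972403 12.4417 [-1.4 -1.7  6.3]
lifted 37.86503005948041
```

View pics/nestc.png

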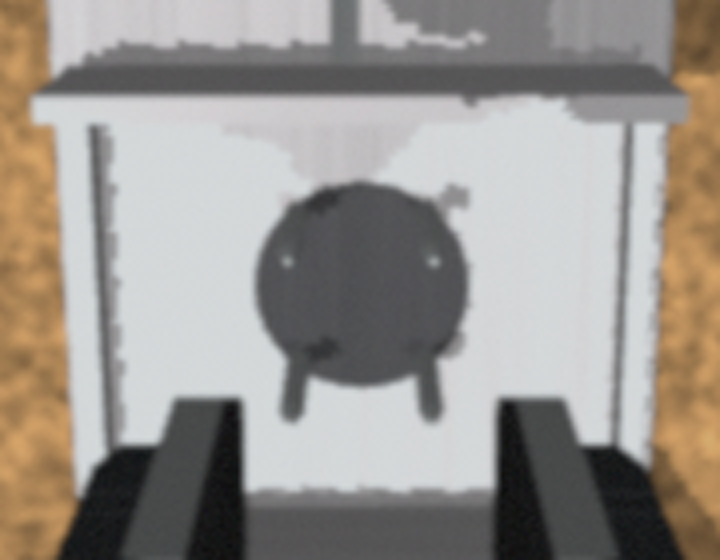

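View pics/g1.png

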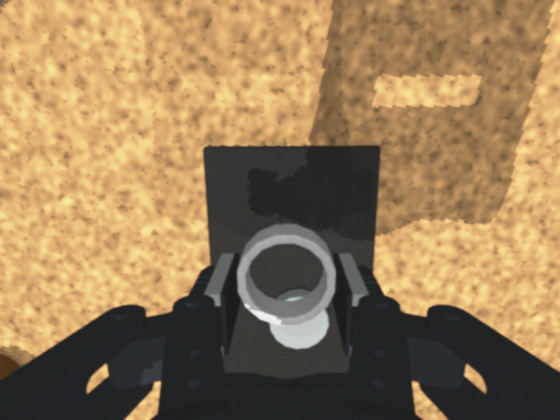

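Dark nest floor seen at (284.5,224), predicted (285,223.9), so the nest position holds. The spacer is in the grip, ring at about (286,274). I correct for its offset in the grip and place it.

```bash
cat >> h.py <<'E'
VIA=NEST+130*FY-20*FX
def offset(uv,c,s,dz):  # held part centre relative to TCP in tool axes (x jaws, z across pads)
    P=cast(c,uv,s["ee_pos"][2]+dz,s)[0];d=(P-s["ee_pos"])@rot(s["tool_rot"]);print("offset tool",d);return d
def place(ztcp,dz):  # dz: offset along tool z
    T=rot(QF);t=NEST-T[:,2]*dz
    bot.move_to([*VIA[:2],145],QF)
    bot.servo_line([t[0],t[1],135],speed=220)
    bot.servo_line([t[0],t[1],ztcp+8],speed=90)
    print("contact",bot.servo_line([t[0],t[1],ztcp-2.5],speed=15,until_force=5))
    s=bot.read_state();print("set",s["ee_pos"]-[t[0],t[1],ztcp],s["ft_force"],s["grip_width"],s["clock"])
    bot.move_gripper(50);bot.dwell(.1)
    bot.servo_line([t[0],t[1],140],speed=150)
def leave(): bot.servo_line([*VIA[:2],145],speed=250)
E
python3 - <<'E'
from h import *
import pickle
np.set_printoptions(precision=1,suppress=True)
s=bot.read_state();c=bot.read_camera("wrist")
d=offset([286.5,274],c,s,-14)
bot.servo_line([*s["ee_pos"][:2],140],speed=200)
place(41,d[2] if abs(d[2])<4 else 0)
c,s=shot("wrist","n1");print(project(c,NEST+[0,0,7],s),s["clock"])
x,y=project(c,NEST,s)[0].astype(int);cv2.imwrite("pics/n1c.png",cv2.resize(c["image"][y-70:y+70,x-90:x+90],None,fx=4,fy=4));print(x-90,y-70)
E
```

```text
offset tool [ 0.2 14.   1.2]
contact True
set [0.  0.  1.3] [-1.3 -0.6  6.7] 38.008277410065084 16.725
[[285.4 209.9]] 17.9083
195 137
```

View pics/n1c.png

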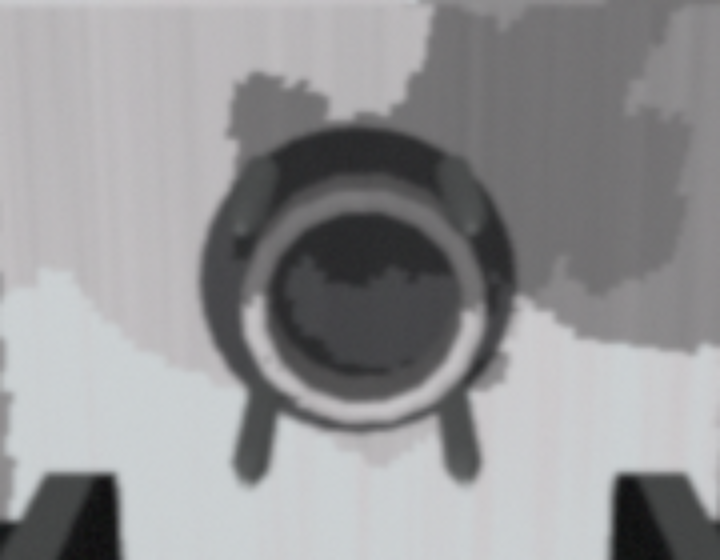

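The spacer lies flat and centred between the posts: ring at crop (365,300), posts at its corners. Next, the lens.

```bash
python3 - <<'E'
from h import *
np.set_printoptions(precision=1,suppress=True)
leave()
pick(564.5,207.6,26,35)
s=bot.read_state();assert 35<s["grip_width"]<42
bot.servo_line([*s["ee_pos"][:2],140],speed=200)
place(55,1.2)
c,s=shot("wrist","n2");print(s["clock"])
x,y=project(c,NEST,s)[0].astype(int);cv2.imwrite("pics/n2c.png",cv2.resize(c["image"][y-70:y+70,x-90:x+90],None,fx=4,fy=4))
E
```

```text
grip 37.818486217683564 20.8083 [-0.9 -1.7  4.9]
lifted 38.385436985934625
contact True
set [ 0.1 -0.   1.3] [-1.6 -0.   6.6] 38.07929973436591 24.9083
25.9917
```

View pics/n2c.png

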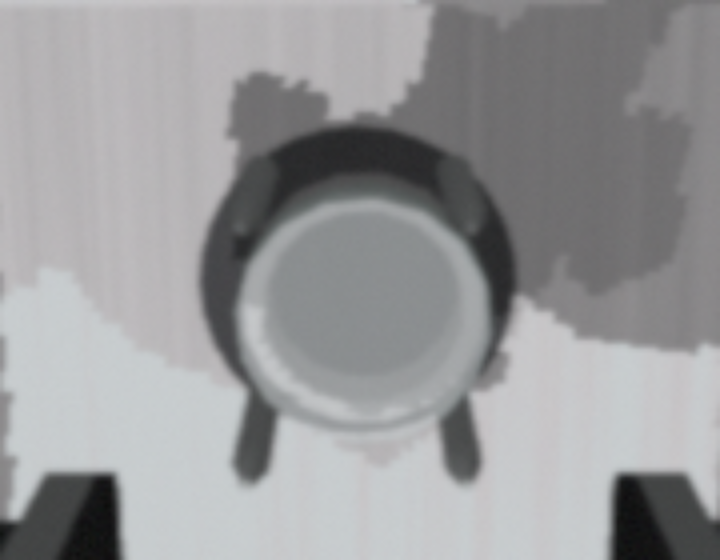

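The lens lies flat on the spacer between the posts, centred at about crop (365,315). Next, the retainer.

```bash
python3 - <<'E'
from h import *
np.set_printoptions(precision=1,suppress=True)
leave()
pick(635.1,227.3,25,35)
s=bot.read_state();assert 35<s["grip_width"]<42
bot.servo_line([*s["ee_pos"][:2],140],speed=200)
place(66,1.2)
c,s=shot("wrist","n3");print(s["clock"])
x,y=project(c,NEST,s)[0].astype(int)
leave(); bot.move_to([480,60,260],QF)
d,_=shot("scene","end"); 
a=cv2.resize(c["image"][y-70:y+70,x-90:x+90],(514,400));b=cv2.resize(d["image"][110:390,130:450],(457,400))
cv2.imwrite("pics/n3c.png",cv2.resize(np.hstack([a,b]),(790,325)));print(bot.read_state()["clock"])
E
```

```text
grip 37.95913008984586 29.0333 [-1.8 -1.4  5.6]
lifted 37.82849242373317
contact True
set [ 0.1 -0.   1.5] [-1.2  1.   6.2] 38.13222396492332 33.1167
34.125
35.6333
```

View pics/n3c.png

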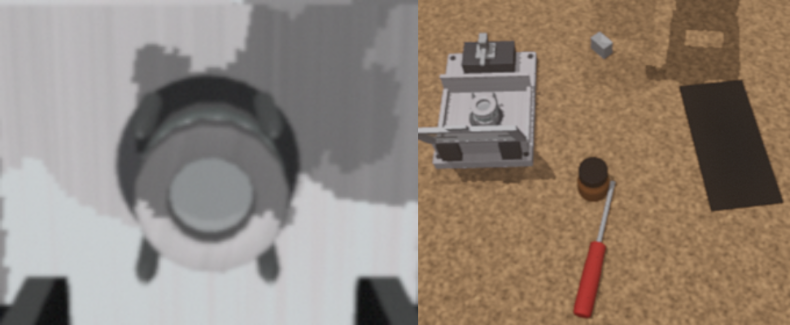

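The stack is complete: the retainer sits centred between the posts at about (210,195). The cover is open, the plate is empty, and the jar, driver and gauge are where they were.

```bash
python3 -c "
from rig import bot
print(bot.finish_job())"
```

```text
the job is handed in; nothing more can be done
None
```

The lens stack is built in the nest and the cover is open. I handed the job in at about 36 s on the robot clock, and it reports no verdict.

- **Latch:** it gives way to +y, and the first push freed the cover. That push ran to the end of its travel, which tripped the 7 N force limit. My script took that as the stop, so it also pressed the -y side. It halted there at the same limit, well under the 15 N that counts as forcing.
- **Stack:** spacer, lens and retainer were set down in that order. Each was lowered until the tool felt contact (total force about 6–7 N) before the fingers opened.
- **Set-down height:** contact came 1.3–1.5 mm above the height I expected for all three parts. The same offset each time suggests how the parts sat in the grip rather than a tilted part, but I did not measure the final heights.
- **Last checks:** pictures show each part flat and centred between the four posts, and the cover standing open (I did not measure its angle). By eye, the jar, screwdriver and gauge block are where they started.

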